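# Rock a router template out of its pocket and rack it

### The arm

A 6-joint arm with a two-finger parallel gripper is mounted at the origin on the work surface. World frame = base frame: x ahead of the robot, y to its left, z up, the work surface at z = 0. Lengths are in mm, angles in rad, forces in N, time in s.
With the tool pointing down it reaches from about 350 to 775 mm from the base axis. Payload 7.3 kg.
Tool frame: the origin (TCP) lies at the very end of the fingers, on their centre line; the grasp point (between the pads) lies 19 mm behind it; z points along the fingers, y is the line along which they close (so a half turn about z gives the same grasp; the last joint's range is limited). The gripper opens to 92 mm and grips with 3 to 60 N. Pads are 19 mm wide; open, the fingers measure 130 mm over their backs; the gripper's body (75 mm by 190 mm) begins 47 mm behind the grasp point.
Start: joints at [-1.249, 0.342, 1.524, -0, 1.275, -0.146], TCP at [236.759, -468.604, 226.741] pointing down, gripper open.
Joint ranges: [-2.53, 2.53], [-0.77, 2.02], [0.04, 2.7], [-1, 4.14], [0.28, 2.66], [-3.11, 3.11]. Speed limits (rad/s): [2.57, 2.57, 3.14, 3.14, 3.14, 3.14].

### API

Orientations are given as [roll, pitch, yaw] about the fixed x, y, z axes, in that order (R = Rz(yaw) Ry(pitch) Rx(roll)).
In Python, from plant import get_obs, capture, close_job gives the robot as it stands. The module is installed in compiled form; this text tells all that it offers.
- The arm moves only by the shell command python3 -m handwheel 'ROWS'. ROWS is JSON, a list of rows, each a list of 3 entries, a list of its own where there are three numbers: the turn, a rotation vector about the tool's x, y, z in degrees, then the shift along the tool's x, y, z in m, then the opening, from 0 (shut) to 1 (fully open). A call has 1 to 12 rows; each row is the pose to reach, as a shift and turn from the pose commanded when the call began, along the tool's axes at that moment; what a row does not reach only later rows make up. A row lasts 1/10 s, in which the tool goes at most 50 mm and 8.59 degrees, less where a joint would pass 70% of its speed; a pose out of reach is approached as far as the arm can. A call with a gripper value outside its range is refused whole. The fingers move at their own pace and stop on an object; the grip force is fixed at half the most. Time passes only in rows, so rows that repeat a pose let the fingers close. It gives the time, the measured TCP pose, the force, the opening and the grip force at its end, in the units of the state.
- get_obs(): the state, without advancing time (a new reading comes with each control period).
- capture(name): name is "scene" or "side" or "wrist"; returns a dict with "image" (480x640x3 uint8, red, green, blue), "depth" (480x640 float32, mm along the optical axis (not along the pixel's ray), 0 where there is no reading), "fx", "fy", "cx", "cy" (pixels), "k1" (the pictures are not rectified: a ray, as slopes to the right and down, at radius r is drawn at 1 + k1 r^2 times it, then the intrinsics apply), "camera_from_world" (4x4, takes a point from world to camera coordinates). Camera axes: x right, y down, z forward; pixel columns grow to the right and rows downward; lengths in mm; the calibration is good to about 2 mm. A picture is of the moment at which its call begins.
- close_job(): hands the job in; it is judged then, once.
The state is a dict: "time": time; "joint_positions": joint angles; "dq": joint speeds; "tau": joint torques, N m; "tool_pos": TCP position; "tcp_rot": TCP orientation; "contact_force": force on the tool from outside, world axes, zero at the start; "moment": the same for the moment, N m; "grip_width": finger opening in mm; "finger_force": force on a finger pad.
Only numpy, scipy, OpenCV 4.12 (cv2) and the standard library are available. Lean on these libraries where they do the work, as an engineer would, in place of code of your own. Each camera call takes 0.05 s, during which the arm holds its last target. There are 200 camera calls.

### The job

Put away the round aluminium router template that lies flush in the pocket of the plywood holder. Press its edge down on the far side, where the holder has its wide rim and a deep well underneath, so that it rocks over the hidden rib and stays leaning in the pocket with its near edge raised; then grip the raised edge, lift the template out and lower it, without dropping it, into the one empty slot of the wooden rack so that it stands on edge on the slot's floor. Leave the two templates already in the rack and the other things on the bench where they are.

Things in the scene. Friction and masses are not known exactly. Their poses are not given: they have to be found in the camera images.
- disc: The template: a plain solid aluminium disc, 100 mm in diameter, 8 mm thick, about 0.12 to 0.24 kg. Origin at its very centre, z axis along the disc's axis (normal to its faces). At the start it lies flat in the holder's pocket, origin 56 mm above the bench, top face flush with the holder's top, up to 3 mm off the pocket's centre.
- holder: Fixed plywood block, 60 mm high, 140 mm wide (y), reaching 70 mm (-x) and 100 mm (+x, the wider rim) from the centre of its round pocket, 107 mm across. Origin on the bench under the pocket's centre; x points to the well side, always away from the robot within 0.5 rad; z up. The disc rests 52 mm above the bench on a rib and on a shelf that juts 10 mm under its -x edge; between them is finger room.
- rib_edge (a point): Middle of the far (+x) top edge of the hidden rib across the pocket, 1.5 mm to the well side of the pocket's centre, 52 mm above the bench. The rib runs along the holder's y and is 10 mm wide. Apart from rib and shelf the pocket is hollow, down to a floor 6 mm above the bench. Axes as the holder's.
- well (a point): Point on the holder's top plane (60 mm above the bench), 32 mm to the well side of the pocket's centre. Pushed down about 25 mm here, the disc rocks over the rib's edge, slides down into the well (upright wall 54 mm from the pocket's centre) and stays by itself, leaning on the rib at about 45 to 56 degrees, its near edge some 16 to 30 mm above the holder's top. Axes as the holder's.
- rack: Fixed wooden rack, base 130 x 180 mm, 8 mm thick, with three equal slots for discs on edge at y = -60, 0 and +60 mm, each running along x. Origin at the centre of its underside, z up. Slots are 13 mm wide between boards 120 mm long, 8 mm thick, tops 46 mm above the bench; floor 8 mm up; cross bars 10 mm high on it at x = -38 and +38 mm stop rolling. A 100 mm disc stands with its centre 58 mm up.
- free_slot: Middle of the floor of the empty slot (8 mm above the bench), which may be any of the three; axes as the rack's (x along the slot, y across it). It is a thin dark strip 50 x 12 mm on the slot's floor.
- stored_a: Stored aluminium disc, 100 mm in diameter, 8 mm thick, with a dark round mark 24 mm across in the middle, standing in a slot of the rack. Origin at its centre, y axis along the disc's axis.
- stored_b: Stored plywood disc, 84 mm in diameter, 8 mm thick, standing in another slot. Origin at its centre, y axis along the disc's axis.
- tub: White plastic tub, 80 mm across, 60 mm high; a bystander. Origin at the centre of its underside.
- sprayer: Aluminium bottle with black cap, 54 mm across, 150 mm high; a bystander. Origin at the centre of its underside.
- screwdriver: Red-handled screwdriver, 190 mm long, lying on the bench; a bystander. Origin under its middle, x along it.
- marker: Grey and blue marker pen, 135 mm long, 14 mm thick, lying on the bench; a bystander. Origin under its middle, x along it.
- neck_rest: Wooden neck rest block, 70 x 50 x 50 mm; a bystander. Origin at the centre of its underside.
- fret_rule: Steel rule, 150 x 28 x 4 mm, lying flat; a bystander. Origin at the centre of its underside.
Things that resemble listed ones, but are neither listed nor needed, are in the scene too. Leave any green look-alike of the disc alone.

How it is judged (in metres and radians):
On the way:
1. the template leans in its pocket with one edge raised (tilted more than 0.5 rad, centre within 35 mm of the pocket's centre and lower than 70 mm), standing there without a hand on it (angle between disc's own z axis and vertical above 0.5 rad and horizontal distance between disc and holder below 0.035 m and height (world z) of disc below 0.07 m and contact force between the fingers and disc below 0.1 N), for 0.2 s.
At the end, for the whole second after the job is handed in: The template stands on edge in the slot that was empty, at rest and let go: its centre within 14 mm of the slot's middle in plan and 52 to 64 mm above the bench, its axis within 0.3 rad of the rack's y axis (horizontal distance between disc and free_slot below 0.014 m and z of disc in the frame of rack between 0.052 and 0.064 m and angle between the z axis of disc and the y axis of rack, either way round below 0.3 rad and linear speed of disc below 0.02 m/s); the robot touches nothing.
It fails at once if the template is dropped (moving faster than 0.7 m/s while the fingers do not touch it) (linear speed of disc above 0.7 m/s and contact force between the fingers and disc below 0.05 N).
It fails at once if a stored template is shifted by more than 15 mm (distance of any of stored_a, stored_b from where it was at the start of the episode above 0.015 m).
It fails at once if a bystander is shifted by more than 30 mm (distance of any of tub, sprayer, screwdriver, marker, neck_rest, fret_rule from where it was at the start of the episode above 0.03 m).
It also fails if it takes over 56 s, if anything falls off the work surface, if the arm or the gripper's body presses on something with over 40 N, if the wrist force passes 120 N, or if a joint passes its speed limit or range.

## Working session

There is one attempt and no reset: what is moved stays moved. The work goes in short steps, Python scripts to look and compute and a shell command to move; the robot and the scene stay as the last step left them, time stands still between calls to the robot, and variables do not carry over. Pictures are saved under pics/ and viewed, at most 13 in all, crops included, and the job is handed in when it is done.

```bash
mkdir -p pics; cat > h.py <<'E'
import numpy as np, cv2
from plant import get_obs, capture
from scipy.spatial.transform import Rotation as Ro
def snap(cam,fn):
    c=capture(cam); cv2.imwrite(f'pics/{fn}.png',c['image'][:,:,::-1]); np.savez(f'pics/{fn}.npz',**c); return c
def load(fn): return dict(np.load(f'pics/{fn}.npz'))
def ray(c,u,v):
    d=np.array([(u-c['cx'])/c['fx'],(v-c['cy'])/c['fy']]); p=d.copy()
    for _ in range(10): p=d/(1+c['k1']*(p@p))
    T=np.linalg.inv(c['camera_from_world']); return T[:3,3],T[:3,:3]@np.array([p[0],p[1],1])
def atz(c,u,v,z):
    o,d=ray(c,u,v); return o+d*(z-o[2])/d[2]
def dep(c,u,v):
    o,d=ray(c,u,v); return o+d*c['depth'][int(round(v)),int(round(u))]
def cloud(c,step=1):
    v,u=np.mgrid[0:480:step,0:640:step]; d=np.stack([(u-c['cx'])/c['fx'],(v-c['cy'])/c['fy']],-1); p=d.copy()
    for _ in range(10): p=d/(1+c['k1']*(p**2).sum(-1,keepdims=True))
    z=c['depth'][::step,::step]; P=np.concatenate([p,np.ones_like(p[...,:1])],-1)*z[...,None]
    T=np.linalg.inv(c['camera_from_world']); return P@T[:3,:3].T+T[:3,3]
E
python3 - <<'E'
from h import *
for n in('scene','side'):
    c=snap(n,n+'0'); print(n,np.linalg.inv(c['camera_from_world']).round(2)[:3])
o=get_obs(); print(o['tool_pos'],o['tcp_rot'],o['time'])
E
```

```text
scene [[-6.50000e-01  6.50000e-01 -4.00000e-01  9.48880e+02]
 [ 7.60000e-01  5.50000e-01 -3.50000e-01  3.87380e+02]
 [-1.00000e-02 -5.30000e-01 -8.50000e-01  1.08343e+03]]
side [[ 1.4000e-01 -6.3000e-01  7.7000e-01 -4.9997e+02]
 [-9.9000e-01 -8.0000e-02  1.2000e-01 -1.7397e+02]
 [-1.0000e-02 -7.8000e-01 -6.3000e-01  8.8973e+02]]
[ 236.62413045 -468.24052666  226.12089619] [-3.14022825e+00 -1.84368019e-04  4.67775257e-01] 0.1
```

View pics/scene0.png

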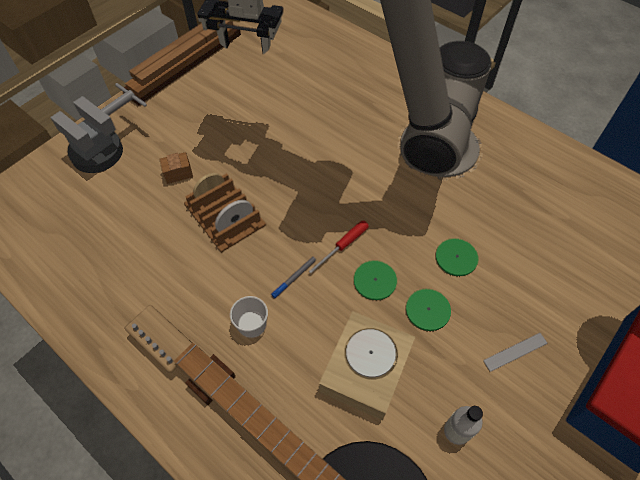

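View pics/side0.png

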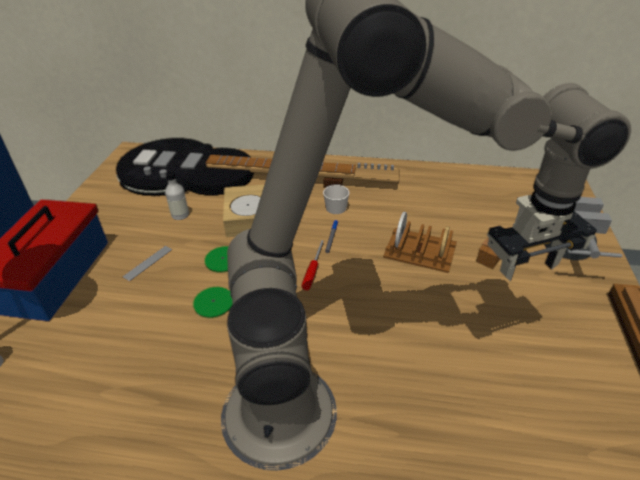

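```bash
python3 - <<'E'
from h import *
a=cv2.imread('pics/scene0.png');b=cv2.imread('pics/side0.png')
x=cv2.resize(a[155:265,165:285],None,fx=5,fy=5,interpolation=3)[:, :600]
y=cv2.resize(a[300:430,305:425],(554,600),interpolation=3)[:, :]
cv2.imwrite('pics/rack.png',x); 
cv2.imwrite('pics/hold.png',y)
c=load('scene0');P=cloud(c)
# holder top: points z 50..70
h=P[300:430,305:430].reshape(-1,3); m=(abs(h[:,2]-60)<6); q=h[m]
print('n',len(q),'z',np.median(q[:,2])); r=cv2.minAreaRect(q[:,:2].astype(np.float32)); print(r,cv2.boxPoints(r).round(1).tolist())
im=c['image'][300:430,305:430].astype(int).reshape(-1,3); w=m&(im.max(1)-im.min(1)<25)&(im.min(1)>130)
print('disc',h[w].mean(0),cv2.minEnclosingCircle(h[w][:,:2].astype(np.float32)),cv2.fitEllipse(cv2.convexHull(h[w][:,:2].astype(np.float32))))
g=P[165:255,180:270].reshape(-1,3); k=(g[:,2]>4)&(g[:,2]<130); q=g[k]; r=cv2.minAreaRect(q[:,:2].astype(np.float32)); print('rack',r)
print(dep(c,371,353),atz(c,371,353,60))
E
```

```text
n 5584 z 60.17664193117503
((621.8137817382812, 228.10055541992188), (172.6974639892578, 141.04147338867188), 16.103500366210938) [[519.2999877929688, 271.8999938964844], [558.4000244140625, 136.39999389648438], [724.2999877929688, 184.3000030517578], [685.2000122070312, 319.79998779296875]]
disc [606.18507693 223.63236763  60.25937415] ((605.0458374023438, 223.47422790527344), 50.33362579345703) ((605.4263305664062, 222.91688537597656), (98.05327606201172, 99.6954345703125), 120.18959045410156)
rack ((526.46826171875, -298.7162170410156), (282.509033203125, 230.89959716796875), 43.35832214355469)
[606.11417623 225.05687203  58.37119807] [606.65882077 225.31479446  60.        ]
```

View pics/rack.png

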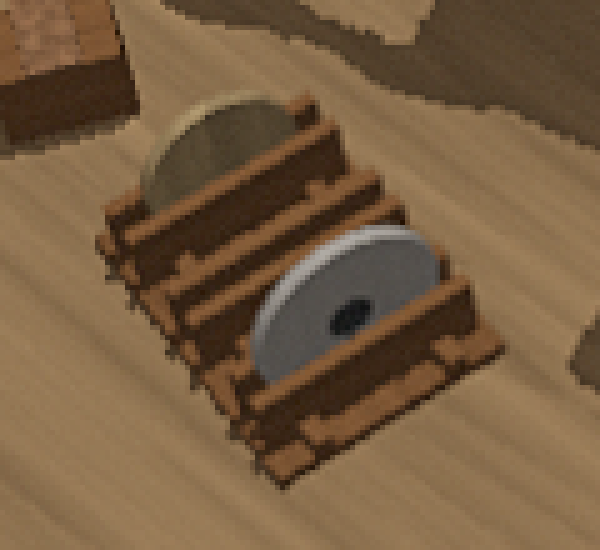

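View pics/hold.png

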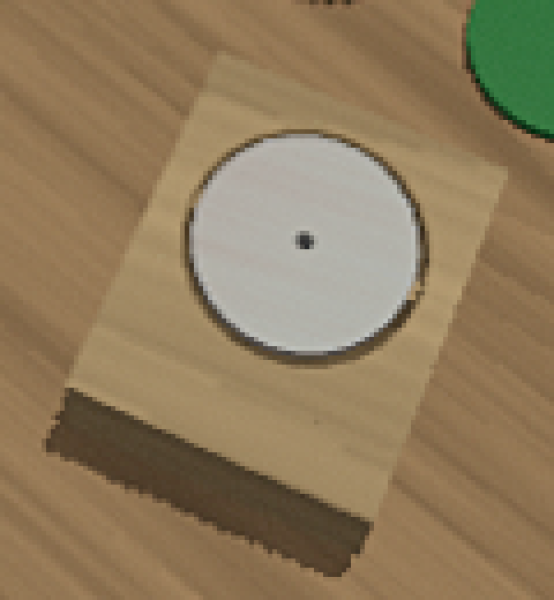

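```bash
cat >> h.py <<'E'
def delta(p,R):
    "tool-frame turn (deg) and shift (m) from now to pose p (mm), R"
    o=get_obs(); A=Ro.from_euler('xyz',o['tcp_rot']); return np.degrees((A.inv()*R).as_rotvec()).round(1),(A.inv().apply(np.array(p)-o['tool_pos'])/1000).round(4)
E
python3 - <<'E'
from h import *
c=load('scene0');P=cloud(c)
g=P[165:260,180:275].reshape(-1,3)
q=g[abs(g[:,2]-46)<3]; r=cv2.minAreaRect(q[:,:2].astype(np.float32)); print('tops',r,cv2.boxPoints(r).round(0).tolist())
for z,l in((46,[(165+a/5,155+b/5) for a,b in((175,296),(378,180),(192,325),(402,206),(118,240),(332,130),(262,400),(467,286))]),(8,[(165+a/5,155+b/5) for a,b in((505,345),(283,480),(105,240))])):
    print(z,[atz(c,u,v,z)[:2].round(1).tolist() for u,v in l])
for n,u,v,z in(('spray',473,412,150),('tub',249,305,60)): print(n,atz(c,u,v,z).round(0))
print(delta([638,233,130],Ro.from_euler('xyz',[np.pi,0,.281])))
E
```

```text
tops ((528.4789428710938, -326.9342041015625), (243.7233123779297, 120.62006378173828), 78.33456420898438) [[445.0, -434.0], [563.0, -458.0], [612.0, -220.0], [494.0, -195.0]]
46 [[593.0, -300.0], [480.7, -274.6], [599.1, -281.3], [484.3, -254.3], [588.4, -345.8], [473.4, -314.3], [606.8, -225.0], [498.1, -196.8]]
8 [[494.9, -179.5], [619.1, -207.1], [579.5, -377.7]]
spray [607. 441. 150.]
tub [690. -37.  60.]
(array([-0.1, -0. , 10.7]), array([ 0.6744, -0.4448,  0.0969]))
```

```bash
python3 -m handwheel '[[[0,0,-10.7],[0.674,-0.445,0],0],[[0,0,-10.7],[0.674,-0.445,0],0],[[0,0,-10.7],[0.674,-0.445,0],0],[[0,0,-10.7],[0.674,-0.445,0],0],[[0,0,-10.7],[0.674,-0.445,0],0],[[0,0,-10.7],[0.674,-0.445,0],0],[[0,0,-10.7],[0.674,-0.445,0],0],[[0,0,-10.7],[0.674,-0.445,0],0],[[0,0,-10.7],[0.674,-0.445,0],0],[[0,0,-10.7],[0.674,-0.445,0],0],[[0,0,-10.7],[0.674,-0.445,0],0],[[0,0,-10.7],[0.674,-0.445,0],0]]'
python3 - <<'E'
from h import *
print(delta([638,233,100],Ro.from_euler('xyz',[np.pi,0,.281])),get_obs()['joint_positions'])
E
```

```text
time: 1.3
tool_pos: [535.1, 54.3, 226.4]
tcp_rot: [-3.141, 0.001, 0.655]
contact_force: [0.4, -0.3, 0.7]
grip_width: 1.9
finger_force: 0.0
(array([-0. ,  0. , 21.4]), array([ 0.1905, -0.079 ,  0.1263])) [-4.11912007e-02  3.66067430e-01  1.48885018e+00 -2.62920847e-04
  1.28712899e+00  8.74942647e-01]
```

```bash
python3 -m handwheel '[[[0,0,21.4],[0.1905,-0.079,0.05],0],[[0,0,21.4],[0.1905,-0.079,0.05],0],[[0,0,21.4],[0.1905,-0.079,0.05],0],[[0,0,21.4],[0.1905,-0.079,0.126],0],[[0,0,21.4],[0.1905,-0.079,0.126],0],[[0,0,21.4],[0.1905,-0.079,0.126],0],[[0,0,21.4],[0.1905,-0.079,0.126],0],[[0,0,21.4],[0.1905,-0.079,0.126],0],[[0,0,21.4],[0.1905,-0.079,0.126],0]]'
python3 - <<'E'
from h import *
snap('wrist','w1')
print(delta([638,233,35],Ro.from_euler('xyz',[np.pi,0,.281])))
E
```

```text
time: 2.2
tool_pos: [638.7, 230.0, 103.4]
tcp_rot: [3.141, -0.004, 0.28]
contact_force: [0.2, -0.9, 0.4]
grip_width: 0.4
finger_force: 0.0
(array([ 0. , -0.2, -0.1]), array([-0.0001, -0.0031,  0.0684]))
```

View pics/w1.png

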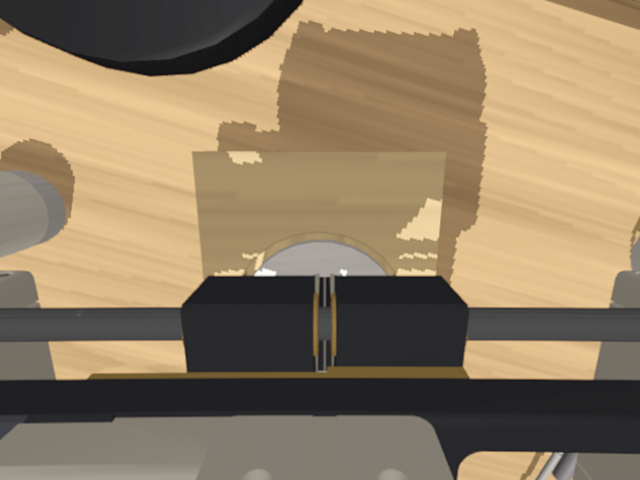

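The wrist view shows the holder's far edge from (193,152) to (445,152), and the shut fingers centred over the disc's far part near (322,290). The press point is right.

```bash
python3 -m handwheel '[[[0,0,0],[0,0,0.03],0],[[0,0,0],[0,0,0.038],0],[[0,0,0],[0,0,0.042],0],[[0,0,0],[0,0,0.045],0],[[0,0,0],[0,0,0.048],0],[[0,0,0],[0,0,0.051],0],[[0,0,0],[0,0,0.054],0],[[0,0,0],[0,0,0.057],0],[[0,0,0],[0,0,0.06],0],[[0,0,0],[0,0,0.063],0],[[0,0,0],[0,0,0.066],0],[[0,0,0],[0,0,0.068],0]]'
python3 - <<'E'
from h import *
snap('side','s2');c=snap('scene','w2')
a=cv2.imread('pics/w2.png')[280:420,300:440]
b=cv2.imread('pics/s2.png')[160:260,200:300]
cv2.imwrite('pics/v2.png',np.hstack([cv2.resize(a,(400,400)),cv2.resize(b,(400,400))]))
E
```

```text
time: 3.45
tool_pos: [639.5, 231.4, 34.3]
tcp_rot: [3.141, -0.005, 0.281]
contact_force: [2.7, 1.9, 8.9]
grip_width: 0.1
finger_force: 3.8
```

View pics/v2.png

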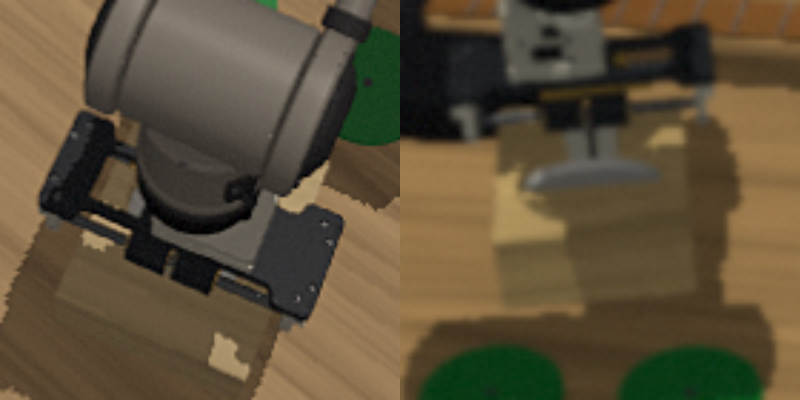

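The crops show the disc tilted, with its near edge raised (side view, around (590,172) in the montage). I'll press 5 mm deeper, then retreat slowly and look.

```bash
python3 -m handwheel '[[[0,0,0],[0,0,0.003],0],[[0,0,0],[0,0,0.005],0],[[0,0,0],[0,0,0.005],0],[[0,0,0],[0,0,0.002],0],[[0,0,0],[0,0,-0.002],0],[[0,0,0],[0,0,-0.006],0],[[0,0,0],[0,0,-0.012],0],[[0,0,0],[0,0,-0.025],0],[[0,0,0],[0,0,-0.05],0],[[0,0,0],[0,0,-0.10],0],[[0,0,0],[0,0,-0.14],0],[[0,0,0],[0,0,-0.14],0]]'
python3 -m handwheel '[[[0,0,8.5],[-0.05,0,0],0],[[0,0,17],[-0.1,0,0],0],[[0,0,25],[-0.15,0,0],0],[[0,0,33],[-0.2,0,0],0],[[0,0,41],[-0.2,0,0],0],[[0,0,41],[-0.2,0,0],0]]'
python3 - <<'E'
from h import *
c=snap('side','s3');e=snap('scene','w3')
a=cv2.imread('pics/w3.png')[280:420,300:440]
b=cv2.imread('pics/s3.png')[160:260,200:300]
cv2.imwrite('pics/v3.png',np.hstack([cv2.resize(a,(400,400)),cv2.resize(b,(400,400))]))
C=np.array([607.4,223.9,0]);H=Ro.from_euler('z',.281)
for k in(c,e):
    L=H.inv().apply((cloud(k).reshape(-1,3)-C)); im=k['image'].reshape(-1,3).astype(int)
    m=(np.hypot(L[:,0],L[:,1])<54)&(L[:,2]>61)&(L[:,2]<130)
    q=L[m]; print(len(q),q.min(0).round(1),q.max(0).round(1))
    m=(np.hypot(L[:,0],L[:,1])<54)&(L[:,2]>25)&(L[:,2]<130)&(im.max(1)-im.min(1)<22); q=L[m]
    if len(q)>20:
        for _ in range(4):
            m0=q.mean(0);n=np.linalg.svd(q-m0,full_matrices=0)[2][2]; d=abs((q-m0)@n); q=q[d<max(3,np.percentile(d,80))] if d.max()>3 else q
        n*=np.sign(n[2]); print('plane',len(q),m0.round(1),n.round(3),np.degrees(np.arccos(n[2])))
E
```

```text
time: 4.75
tool_pos: [640.6, 231.7, 181.1]
tcp_rot: [3.141, -0.013, 0.281]
contact_force: [0.8, 0.2, 0.2]
grip_width: 0.3
finger_force: 0.0
time: 5.35
tool_pos: [444.3, 175.2, 173.2]
tcp_rot: [-3.142, -0.0, -0.436]
contact_force: [-0.2, 0.1, 0.3]
grip_width: 0.3
finger_force: 0.0
57 [-23.6 -45.2  61.1] [-3.5 48.5 87.5]
plane 68 [-10.9  -6.6  64.6] [ 0.797 -0.004  0.605] 52.804078552007134
653 [-53.1 -48.   61.1] [ 7.7 46.9 92.5]
plane 1305 [ 7.9 -0.5 56.2] [ 0.795 -0.     0.606] 52.6773227118295
```

View pics/v3.png

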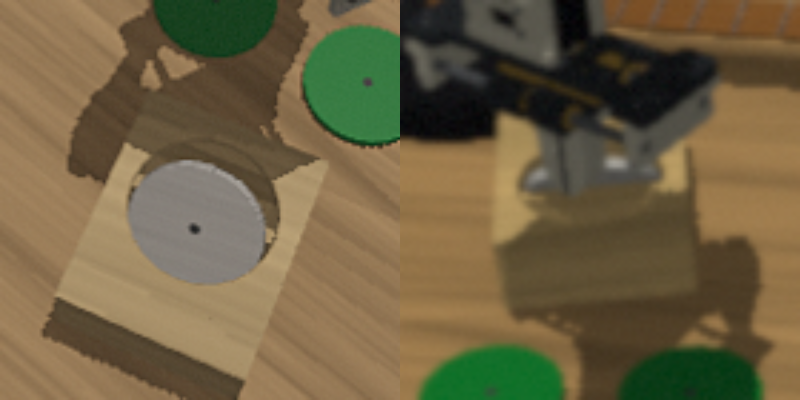

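The template leans in the pocket, with its hub at crop (195,229), or full-picture (368.2,360.2), and a tilt of about 52.7°. Now for its centre and the grasp pose.

```bash
cat >> h.py <<'E'
C=np.array([607.4,223.9,0]);H=Ro.from_euler('z',.281)
n=np.array([.796,0,.605]);r=np.array([-.605,0,.796])
RG=H*Ro.from_matrix(np.c_[[0,1,0],n,-r])
E
python3 - <<'E'
from h import *
e=load('w3');o,d=ray(e,368.2,360.2);o=H.inv().apply(o-C);d=H.inv().apply(d)
p=o+d*((np.array([7.9,0,56.2])-o)@n)/(d@n); print('hub',p)
k=load('w3');L=H.inv().apply(cloud(k).reshape(-1,3)-C);im=k['image'].reshape(-1,3).astype(int)
m=(np.hypot(L[:,0],L[:,1])<56)&(abs((L-[7.9,0,56.2])@n)<2.5)&(L[:,2]>20)&(im.max(1)-im.min(1)<25);q=L[m]-[7.9,0,56.2]
print('s range',np.percentile(q@r,[0,1,99,100]),'y',np.percentile(L[m][:,1],[0,1,99,100]))
c=p-4*n; E=c+50*r; print('c',c,'E',E)
for b in(-20,60):
    t=C+H.apply(E+b*r); print(b,t.round(1),delta(t,RG))
E
```

```text
hub [12.548119    1.39092514 50.08445831]
s range [-46.09580576 -44.15552758  41.17428188  44.00328408] y [-49.87304119 -47.21401477  46.04164646  48.84901579]
c [ 9.364119    1.39092514 47.66445831] E [-20.885881     1.39092514  87.46445831]
-20 [598.6 222.8  71.5] (array([ -19.2,   42.1, -125.2]), array([ 0.1183, -0.1063,  0.1021]))
60 [552.1 209.4 135.2] (array([ -19.2,   42.1, -125.2]), array([ 0.0817, -0.0747,  0.0383]))
```

```bash
python3 -m handwheel '[[[0,0,-8.5],[0,0,0],0.26],[[0,0,-17],[0,0,0],0.26],[[0,0,-25.5],[0,0,0],0.26],[[0,0,-34],[0,0,0],0.26],[[0,0,-42.5],[0,0,0],0.26],[[0,0,-51],[0,0,0],0.26],[[0,0,-59.5],[0,0,0],0.26],[[0,0,-68],[0,0,0],0.26],[[0,0,-76.5],[0,0,0],0.26],[[0,0,-85],[0,0,0],0.26],[[0,0,-93.5],[0,0,0],0.26],[[0,0,-102],[0,0,0],0.26]]'
python3 - <<'E'
from h import *
print(get_obs()['grip_width'],delta([552.2,208.5,145.2],RG))
E
```

```text
time: 6.65
tool_pos: [446.9, 175.7, 172.6]
tcp_rot: [3.141, -0.0, 1.355]
contact_force: [-0.0, -0.2, -0.3]
grip_width: 24.0
finger_force: 0.0
23.98118552271922 (array([-36.4,   9.2, -27.4]), array([0.0545, 0.0959, 0.0275]))
```

```bash
python3 -m handwheel '[[[-12,3,-9],[0,0.02,0],0.26],[[-24,6,-18],[0.01,0.04,0],0.26],[[-36.4,9.2,-27.4],[0.03,0.06,0],0.26],[[-36.4,9.2,-27.4],[0.0545,0.0959,0.01],0.26],[[-36.4,9.2,-27.4],[0.0545,0.0959,0.0275],0.26],[[-36.4,9.2,-27.4],[0.0545,0.0959,0.0275],0.26],[[-36.4,9.2,-27.4],[0.0545,0.0959,0.0275],0.26],[[-36.4,9.2,-27.4],[0.0545,0.0959,0.0275],0.26],[[-36.4,9.2,-27.4],[0.0545,0.0959,0.0275],0.26],[[-36.4,9.2,-27.4],[0.0545,0.0959,0.0275],0.26]]'
python3 - <<'E'
from h import *
E=np.array([-20.9,.5,87.5])
print(delta(C+H.apply(E-20*r),RG))
snap('wrist','w4')
E
```

```text
time: 7.65
tool_pos: [558.7, 207.5, 170.7]
tcp_rot: [2.534, -0.005, 1.846]
contact_force: [0.4, -0.5, 0.2]
grip_width: 24.1
finger_force: 0.0
(array([-2.5, -0. , -0.4]), array([ 0.0025, -0.0216,  0.1057]))
```

View pics/w4.png

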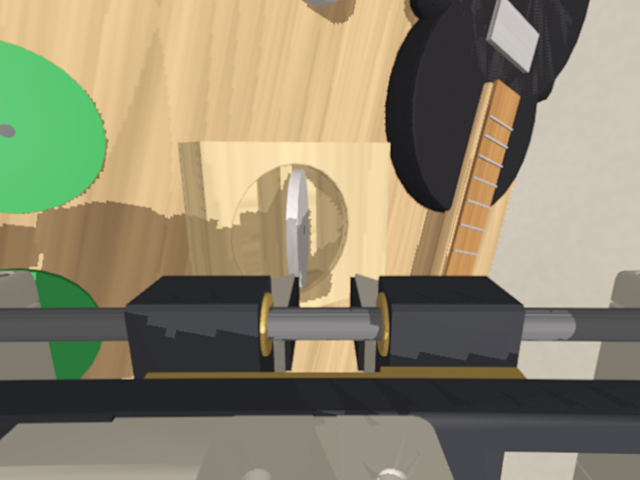

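The wrist view shows the disc edge-on, around (297,230), left of the finger gap centre near x=325. That matches the remaining −21 mm y correction. I'll correct at standoff first.

```bash
python3 -m handwheel '[[[-2.5,0,-0.4],[0.0025,-0.0216,0.03],0.26],[[-2.5,0,-0.4],[0.0025,-0.0216,0.03],0.26],[[-2.5,0,-0.4],[0.0025,-0.0216,0.03],0.26],[[-2.5,0,-0.4],[0.0025,-0.0216,0.03],0.26]]'
python3 - <<'E'
from h import *
E=np.array([-20.9,.5,87.5])
print(get_obs()['joint_positions'].round(3),delta(C+H.apply(E-20*r),RG))
c=snap('wrist','w5')
# disc location relative to tool frame via depth
o=get_obs();A=Ro.from_euler('xyz',o['tcp_rot']);L=A.inv().apply(cloud(c).reshape(-1,3)-o['tool_pos'])
hl=H.inv().apply(cloud(c).reshape(-1,3)-C)
m=(np.hypot(hl[:,0],hl[:,1])<52)&(hl[:,2]>63)&(hl[:,2]<100); m&=(abs(L[:,0])<55)&(abs(L[:,1])<12)
q=L[m]; print(len(q),q.min(0).round(1),q.max(0).round(1),np.median(q,0).round(1)); k=q[abs(q[:,0])<10]; print(len(k),k.min(0).round(1),k.max(0).round(1)) if len(k) else 0
E
```

```text
time: 8.1
tool_pos: [566.0, 209.1, 163.4]
tcp_rot: [2.541, -0.01, 1.857]
contact_force: [0.1, -0.6, 0.3]
grip_width: 24.3
finger_force: 0.0
[ 0.195  0.312  1.955  0.215  0.283 -0.277] (array([-2.8, -0.6, -0.1]), array([ 0.0021, -0.0229,  0.0956]))Traceback (most recent call last):
  File "<stdin>", line 9, in <module>
    return umr_minimum(a, axis, None, out, keepdims, initial, where)
ValueError: zero-size array to reduction operation minimum which has no identity
```

```bash
cat >> h.py <<'E'
RG2=RG*Ro.from_euler('y',22,degrees=True)
zt=RG2.apply([0,0,1]); CW=C+H.apply(np.array([9.4,.5,47.7]))
E
python3 - <<'E'
from h import *
print(delta(CW-zt*(50+50),RG2),delta(CW-zt*30,RG2))
E
```

```text
(array([-2.8, 21.4, -0.6]), array([-0.0347, -0.026 ,  0.0326])) (array([-2.8, 21.4, -0.6]), array([-0.0092, -0.0228,  0.0977]))
```

```bash
python3 -m handwheel '[[[0,5,0],[-0.015,0,0],0.26],[[0,10,0],[-0.0347,-0.01,0],0.26],[[-1,16,0],[-0.0347,-0.026,0],0.26],[[-2.8,21.4,-0.6],[-0.0347,-0.026,0.015],0.26],[[-2.8,21.4,-0.6],[-0.0347,-0.026,0.0326],0.26],[[-2.8,21.4,-0.6],[-0.0347,-0.026,0.0326],0.26],[[-2.8,21.4,-0.6],[-0.0347,-0.026,0.0326],0.26],[[-2.8,21.4,-0.6],[-0.0347,-0.026,0.0326],0.26]]'
python3 - <<'E'
from h import *
print(get_obs()['joint_positions'].round(3),delta(CW-zt*100,RG2))
E
```

```text
time: 8.95
tool_pos: [572.6, 174.8, 120.8]
tcp_rot: [2.457, -0.304, 2.089]
contact_force: [0.5, -1.0, 0.8]
grip_width: 23.7
finger_force: 0.0
[-0.151  0.453  1.997  1.235  0.654 -1.574] (array([-0.1,  0. , -0.2]), array([ 0.0006,  0.0007, -0.0001]))
```

```bash
python3 -m handwheel '[[[0,0,0],[0,0.0005,0.02],0.26],[[0,0,0],[0,0.0005,0.04],0.26],[[0,0,0],[0,0.0005,0.05],0.26],[[0,0,0],[0,0.0005,0.056],0.26],[[0,0,0],[0,0.0005,0.062],0.26],[[0,0,0],[0,0.0005,0.066],0.26],[[0,0,0],[0,0.0005,0.069],0.26],[[0,0,0],[0,0.0005,0.069],0.26]]'
python3 - <<'E'
from h import *
c=snap('wrist','w6'); snap('scene','c6')
a=cv2.imread('pics/w6.png'); b=cv2.imread('pics/c6.png')[280:420,300:440]
cv2.imwrite('pics/v6.png',np.hstack([cv2.resize(a,(480,360)),cv2.resize(b,(320,360))[:,:320]]))
print(delta(CW-zt*30,RG2))
E
```

```text
time: 9.75
tool_pos: [603.4, 211.1, 70.6]
tcp_rot: [2.454, -0.304, 2.092]
contact_force: [0.0, -0.4, 1.0]
grip_width: 24.0
finger_force: 0.0
(array([ 0., -0., -0.]), array([ 0.0003, -0.0006,  0.001 ]))
```

View pics/v6.png

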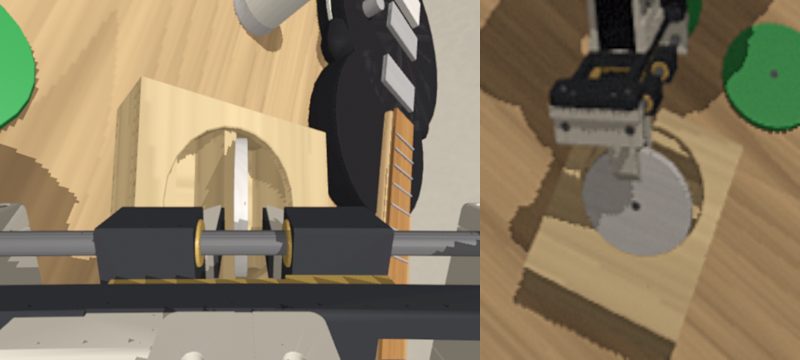

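The disc's edge (x≈240) sits centred between the fingers (x≈210 and 272), with no contact force. I'll close, then lift along the disc plane.

```bash
python3 -m handwheel '[[[0,0,0],[0,0,0],0.0],[[0,0,0],[0,0,0],0.0],[[0,0,0],[0,0,0],0.0],[[0,0,0],[0,0,0],0.0],[[0,0,0],[0,0,0],0.0],[[0,0,0],[0,0,0],0.0]]'
python3 -m handwheel '[[[0,0,0],[0,0,-0.005],0.0],[[0,0,0],[0,0,-0.015],0.0],[[0,0,0],[0,0,-0.03],0.0],[[0,0,0],[0,0,-0.05],0.0],[[0,0,0],[0,0,-0.07],0.0],[[0,0,0],[0,0,-0.09],0.0],[[0,0,0],[0,0,-0.11],0.0],[[0,0,0],[0,0,-0.13],0.0],[[0,0,0],[0,0,-0.14],0.0],[[0,0,0],[0,0,-0.14],0]]'
python3 - <<'E'
from h import *
o=get_obs();print(o['joint_positions'].round(3))
U=Ro.from_euler('xyz',[np.pi,0,2.92])
print(delta([500,80,250],U),delta([538.5,-278.5,250],U))
E
```

```text
time: 10.45
tool_pos: [603.2, 211.1, 70.5]
tcp_rot: [2.455, -0.304, 2.092]
contact_force: [-0.5, -0.3, -2.5]
grip_width: 7.6
finger_force: 29.9
time: 11.45
tool_pos: [542.6, 138.0, 175.3]
tcp_rot: [2.452, -0.302, 2.092]
contact_force: [-0.5, 1.2, -1.7]
grip_width: 7.9
finger_force: 30.0
[-0.254  0.309  2.022  1.073  0.766 -1.46 ]
(array([ 44.1,   0.6, -51.2]), array([-5.600e-03,  1.000e-04, -1.036e-01])) (array([ 44.1,   0.6, -51.2]), array([-0.3208, -0.0494, -0.2715]))
```

```bash
python3 -m handwheel '[[[4,0,-5],[0,0,-0.02],0],[[9,0,-10.5],[0,0,-0.04],0],[[14,0,-16],[0,0,-0.06],0],[[19,0.2,-22],[0,0,-0.08],0],[[24,0.3,-28],[-0.002,0,-0.1],0],[[29,0.4,-34],[-0.004,0,-0.1036],0],[[34,0.5,-40],[-0.0056,0,-0.1036],0],[[39,0.5,-46],[-0.0056,0,-0.1036],0],[[44.1,0.6,-51.2],[-0.0056,0,-0.1036],0],[[44.1,0.6,-51.2],[-0.0056,0,-0.1036],0],[[44.1,0.6,-51.2],[-0.0056,0,-0.1036],0]]'
python3 - <<'E'
from h import *
o=get_obs();print(o['joint_positions'].round(3))
U=Ro.from_euler('xyz',[np.pi,0,2.92])
print(delta([538.5,-278.5,250],U))
E
```

```text
time: 12.55
tool_pos: [499.8, 81.7, 247.8]
tcp_rot: [3.14, -0.004, 2.922]
contact_force: [-1.0, -0.6, -2.9]
grip_width: 8.0
finger_force: 30.0
[ 0.009  0.293  1.535  0.003  1.317 -1.343]
(array([ 0.1, -0.2,  0.1]), array([-0.1164, -0.3431, -0.0033]))
```

```bash
python3 -m handwheel '[[[0,0,0],[-0.01,-0.03,0],0],[[0,0,0],[-0.025,-0.07,0],0],[[0,0,0],[-0.04,-0.11,0],0],[[0,0,0],[-0.055,-0.16,0],0],[[0,0,0],[-0.07,-0.205,0],0],[[0,0,0],[-0.085,-0.25,0],0],[[0,0,0],[-0.1,-0.29,0],0],[[0,0,0],[-0.11,-0.32,0],0],[[0,0,0],[-0.1164,-0.343,0],0],[[0,0,0],[-0.1164,-0.343,0],0],[[0,0,0],[-0.1164,-0.343,0],0]]'
python3 - <<'E'
from h import *
o=get_obs();print(o['tool_pos'].round(1))
c=snap('wrist','w7'); s=snap('scene','c7'); d=snap('side','s7')
# disc plane in world: from scene/side depth
for k in(s,d):
    P=cloud(k).reshape(-1,3);im=k['image'].reshape(-1,3).astype(int)
    A=Ro.from_euler('xyz',o['tcp_rot']);L=A.inv().apply(P-o['tool_pos'])
    m=(abs(L[:,0])<60)&(abs(L[:,1])<25)&(L[:,2]>3)&(L[:,2]<95); q=L[m]
    if len(q)>30:
        print(len(q),q.min(0).round(1),q.max(0).round(1)); m0=np.median(q,0); nn=np.linalg.svd(q-q.mean(0),full_matrices=0)[2][2]; print(m0.round(1),nn.round(3))
for k in (s,d,c):
    P=cloud(k).reshape(-1,3); q=P[(abs(P[:,2]-46)<3)&(np.hypot(P[:,0]-538,P[:,1]+278)<110)]
    l=Ro.from_euler('z',.222).apply(q-[538.5,-278.5,46]); h=np.histogram(l[:,1],np.arange(-90,91,2)); print([(int(b),int(v)) for v,b in zip(*h) if v>5]); print(l[:,0].min(),l[:,0].max())
E
```

```text
time: 13.65
tool_pos: [538.1, -280.0, 247.9]
tcp_rot: [3.14, -0.003, 2.919]
contact_force: [0.6, 0.5, -1.7]
grip_width: 7.7
finger_force: 30.0
[ 538.1 -280.   247.9]
674 [-50.1  -4.4   3.1] [47.7 10.1 78.6]
[-13.3   5.9  43.7] [ 0.005 -1.     0.011]
151 [-39.2  -3.3   3.4] [55.5  4.8 80.2]
[36.1 -2.5 34.5] [-0.05   0.999  0.008]
[(-76, 10), (-74, 9), (-72, 7), (-64, 11), (-62, 22), (-60, 24), (-58, 15), (-56, 23), (-54, 29), (-52, 26), (-50, 25), (-48, 7), (-20, 9), (-18, 24), (-16, 29), (-14, 30), (-12, 18), (-10, 16), (-2, 6), (0, 19), (2, 26), (4, 33), (6, 26), (8, 22), (10, 8), (42, 7), (46, 6), (56, 29), (58, 28), (60, 21), (62, 32), (64, 27), (66, 35), (68, 29), (70, 8)]
-61.36363903750537 60.775630774063984
[(-82, 15), (-80, 20), (-78, 19), (-76, 23), (-74, 6), (-60, 17), (-58, 19), (-56, 19), (-54, 16), (-22, 11), (-20, 23), (-18, 16), (-16, 22), (-14, 11), (0, 13), (2, 18), (4, 19), (6, 17), (38, 12), (40, 14), (42, 22), (44, 19), (46, 10), (48, 8), (62, 9), (64, 7), (66, 6)]
-66.05373594032746 58.543291608553574
[(-80, 188), (-78, 121), (-76, 88), (-74, 75), (-72, 10), (-62, 85), (-60, 109), (-58, 231), (-56, 224), (-54, 226), (-52, 143), (-22, 7), (-20, 208), (-18, 231), (-16, 225), (-14, 224), (0, 26), (2, 52), (4, 52), (6, 54), (8, 44), (38, 34), (40, 225), (42, 221), (44, 229), (46, 203), (48, 8), (50, 74), (60, 27), (62, 37), (64, 48), (66, 81), (68, 36)]
-62.36109673401263 58.5803345577711
```

View pics/w7.png

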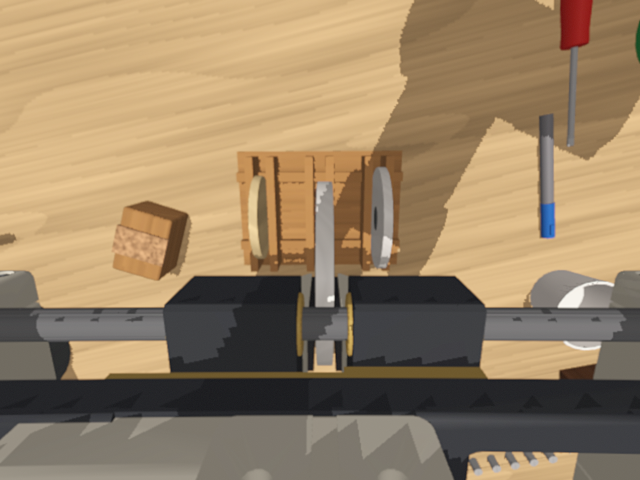

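The wrist view shows the middle slot (boards at x≈309 and 328) empty below the held disc, with plywood at left (258,215) and aluminium at right (382,215). Next, the slot line's direction and offset.

```bash
python3 - <<'E'
from h import *
for f in('w7','c7','s7'):
    P=cloud(load(f)).reshape(-1,3); q=P[(abs(P[:,2]-46)<3)]
    l=Ro.from_euler('z',.222).apply(q-[538.5,-278.5,46]); l=l[abs(l[:,0])<62]
    for a,b in((-60,-49),(-24,-8),(-3,12),(36,49)):
        k=l[(l[:,1]>a)&(l[:,1]<b)]
        if len(k)>40: p=np.polyfit(k[:,0],k[:,1],1); print(f,len(k),p.round(4),(k[:,0].min()+k[:,0].max())/2)
t=np.array([538.5,-278.5,0])+Ro.from_euler('z',-.222).apply([-1,-6,0]);print(t)
U=Ro.from_euler('xyz',[np.pi,0,np.pi-.222]); print(delta([t[0],t[1],200],U))
E
```

```text
w7 924 [ 4.50000e-03 -5.48345e+01] -1.7931042451070525
w7 887 [ 5.3000e-03 -1.6002e+01] -1.5949980593805861
w7 220 [0.075  8.5949] -40.64425196927705
w7 912 [6.10000e-03 4.38268e+01] -1.537694456834135
c7 134 [ 3.00000e-03 -5.40125e+01] 0.847025058289617
c7 127 [ 9.70000e-03 -1.38831e+01] 0.0795203429090634
c7 140 [0.0188 5.0138] -1.3561508260539448
s7 70 [ 6.50000e-03 -5.59969e+01] -2.650854028192253
s7 82 [ 6.00000e-04 -1.70817e+01] -2.657391450621322
s7 69 [3.1000e-03 3.9718e+00] -2.977756802470747
s7 74 [2.80000e-03 4.29935e+01] -1.2013760943129341
[ 536.20345508 -284.13257325    0.        ]
(array([ 0. , -0.1,  0.1]), array([ 0.0012, -0.0061,  0.0486]))
```

```bash
python3 -m handwheel '[[[0,0,0],[0.001,-0.003,0.02],0],[[0,0,0],[0.001,-0.0049,0.05],0],[[0,0,0],[0.001,-0.0049,0.08],0],[[0,0,0],[0.001,-0.0049,0.095],0],[[0,0,0],[0.001,-0.0049,0.103],0],[[0,0,0],[0.001,-0.0049,0.103],0],[[0,0,0],[0.001,-0.0049,0.103],0]]'
python3 - <<'E'
from h import *
o=get_obs();print(o['tool_pos'].round(1))
W=Ro.from_euler('z',.222)
print('tool',W.apply(o['tool_pos']-[538.5,-278.5,46]).round(1))
for f in('wrist','scene','side'):
    k=snap(f,f+'8');P=cloud(k).reshape(-1,3);l=W.apply(P-[538.5,-278.5,46]); l=l[abs(l[:,0])<60]
    q=l[(l[:,2]>28)&(l[:,2]<85)&(l[:,1]>-30)&(l[:,1]<20)]
    q=q[(abs(q[:,0])<40)]
    h=np.histogram(q[:,1],np.arange(-30,21,1)); print(f,'disc',[(int(b),int(v)) for v,b in zip(*h) if v>5])
    q=l[abs(l[:,2])<3]; h=np.histogram(q[:,1],np.arange(-30,21,1)); print(f,'boards',[(int(b),int(v)) for v,b in zip(*h) if v>2])
a=cv2.imread('pics/side8.png')[200:280,370:470];b=cv2.imread('pics/scene8.png')[150:260,170:280];cv2.imwrite('pics/v8.png',np.hstack([cv2.resize(a,(400,400),interpolation=3),cv2.resize(b,(400,400),interpolation=3)]))
E
```

```text
time: 14.5
tool_pos: [537.2, -283.9, 146.7]
tcp_rot: [-3.141, -0.001, 2.922]
contact_force: [-0.2, 0.1, -1.6]
grip_width: 7.5
finger_force: 30.0
[ 537.2 -283.9  146.7]
tool [ -0.   -5.6 100.7]
wrist disc []
wrist boards [(-21, 31), (-20, 158), (-19, 151), (-18, 154), (-17, 135), (-16, 165), (-15, 165), (-14, 115), (-13, 153), (0, 14), (1, 72), (2, 143), (3, 163), (4, 157), (5, 146), (6, 155), (7, 145), (8, 116)]
scene disc [(-3, 28), (-2, 52), (-1, 80), (0, 78), (1, 45), (2, 21)]
scene boards [(-20, 3), (-19, 6), (-18, 9), (-17, 7), (-16, 12), (-15, 13), (-14, 10), (-13, 18), (-12, 11), (-11, 16), (-10, 8), (-9, 5), (-8, 3), (-1, 4), (0, 9), (1, 9), (2, 9), (3, 17), (4, 19), (5, 11), (6, 16), (7, 16), (8, 9), (9, 8), (10, 4)]
side disc [(-11, 19), (-10, 34)]
side boards [(-22, 3), (-21, 9), (-20, 11), (-19, 6), (-18, 9), (-17, 11), (-16, 5), (-15, 9), (-14, 10), (-13, 3), (-1, 4), (0, 6), (1, 5), (2, 5), (3, 4), (4, 6), (5, 5), (6, 6), (7, 5)]
```

View pics/v8.png

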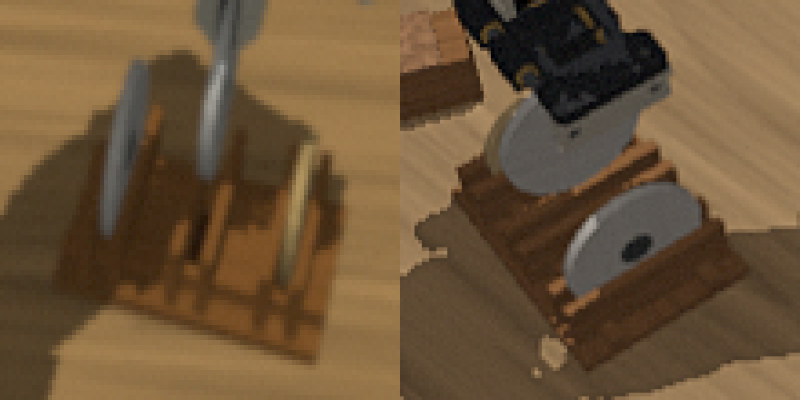

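The side crop shows the disc hanging above the middle slot, about 0.5 mm off. I'll nudge it and lower gently.

```bash
python3 -m handwheel '[[[0,0,0],[0.0,-0.0005,0.006],0],[[0,0,0],[0.0,-0.0005,0.012],0],[[0,0,0],[0.0,-0.0005,0.018],0],[[0,0,0],[0.0,-0.0005,0.023],0],[[0,0,0],[0.0,-0.0005,0.028],0],[[0,0,0],[0.0,-0.0005,0.033],0],[[0,0,0],[0.0,-0.0005,0.033],0]]'
python3 -c "
from h import *
print(get_obs()['contact_force'],get_obs()['moment'])"
```

```text
time: 15.35
tool_pos: [536.0, -284.2, 111.6]
tcp_rot: [3.141, -0.004, 2.922]
contact_force: [0.8, -0.2, -2.1]
grip_width: 8.0
finger_force: 30.0
[ 0.8261018  -0.24490205 -2.05682957] [ 0.08470572 -0.13177633 -0.03044344]
```

Bottom edge is now about 14 mm below the board tops with no resistance, so I'll continue to the floor.

```bash
python3 -m handwheel '[[[0,0,0],[0,0,0.006],0],[[0,0,0],[0,0,0.012],0],[[0,0,0],[0,0,0.017],0],[[0,0,0],[0,0,0.02],0],[[0,0,0],[0,0,0.022],0],[[0,0,0],[0,0,0.022],0]]'
python3 -m handwheel '[[[0,0,0],[0,0,0.001],0],[[0,0,0],[0,0,0.001],0],[[0,0,0],[0,0,0.002],0],[[0,0,0],[0,0,0.002],0]]'
```

```text
time: 15.95
tool_pos: [536.3, -284.4, 90.2]
tcp_rot: [-3.141, -0.003, 2.922]
contact_force: [-0.2, -0.6, -1.2]
grip_width: 7.6
finger_force: 30.0
time: 16.35
tool_pos: [536.3, -284.5, 88.5]
tcp_rot: [-3.141, -0.002, 2.922]
contact_force: [-0.5, 0.5, -2.6]
grip_width: 7.9
finger_force: 30.0
```

```bash
python3 -m handwheel '[[[0,0,0],[0,0,0.001],0],[[0,0,0],[0,0,0.001],0],[[0,0,0],[0,0,0.002],0],[[0,0,0],[0,0,0.002],0]]'
```

```text
time: 16.75
tool_pos: [536.7, -284.7, 87.9]
tcp_rot: [-3.141, -0.001, 2.922]
contact_force: [-1.7, 0.3, 6.8]
grip_width: 7.7
finger_force: 30.0
```

Floor contact (force rose by ~9 N at the expected height). Next: release with a small opening and withdraw upward.

```bash
python3 -m handwheel '[[[0,0,0],[0,0,0],0.12],[[0,0,0],[0,0,0],0.22],[[0,0,0],[0,0,0],0.22],[[0,0,0],[0,0,0],0.22],[[0,0,0],[0,0,-0.005],0.22],[[0,0,0],[0,0,-0.02],0.22],[[0,0,0],[0,0,-0.04],0.22],[[0,0,0],[0,0,-0.08],0.22],[[0,0,0],[0,0,-0.12],0.22],[[0,0,0],[0,0,-0.15],0.22],[[0,0,0],[0,0,-0.15],0.22],[[0,0,0],[0,0,-0.15],0.22]]'
python3 - <<'E'
from h import *
W=Ro.from_euler('z',.222)
for f in('scene','side'):
    k=snap(f,f+'9');l=W.apply(cloud(k).reshape(-1,3)-[538.5,-278.5,0])
    q=l[(abs(l[:,0])<65)&(abs(l[:,1]+5.6)<16)&(l[:,2]>52)&(l[:,2]<125)]; print(len(q),q.min(0).round(1),q.max(0).round(1),np.linalg.svd(q-q.mean(0),full_matrices=0)[2][2].round(2))
a=cv2.imread('pics/side9.png')[180:280,370:470];b=cv2.imread('pics/scene9.png')[150:260,170:280];cv2.imwrite('pics/v9.png',np.hstack([cv2.resize(a,(400,400),interpolation=3),cv2.resize(b,(400,400),interpolation=3)]))
E
```

```text
time: 17.95
tool_pos: [536.8, -284.5, 237.1]
tcp_rot: [-3.141, -0.001, 2.922]
contact_force: [-0.6, -1.0, -0.5]
grip_width: 20.1
finger_force: 0.0
562 [-49.9 -10.9  52.1] [ 48.9   4.5 113.1] [-0.01 -1.   -0.04]
153 [-56.5 -11.1  52.1] [ 43.1  -2.3 109.2] [ 0.04  1.   -0.05]
```

View pics/v9.png

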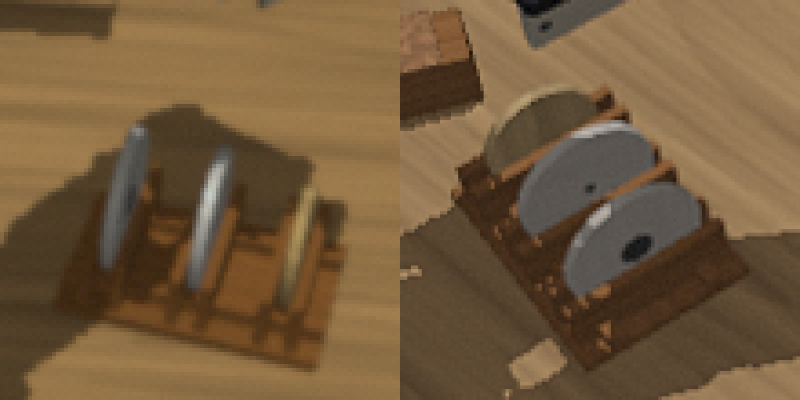

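The disc stands on edge in the middle slot, with its top at about 109 mm, centred and parallel to the others.

```bash
python3 -c "
from plant import close_job
print(close_job())"
```

```text
the job is handed in; nothing more can be done
None
```

The template was rocked up, lifted out of the holder and stood on edge in the empty middle slot of the rack; the gripper is clear of it, and the job is handed in at about 18 s on the robot's clock; no verdict was returned.

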